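# Fit the wax pot's thermometer and start the heater

## Robot

A 6-joint arm with a two-finger parallel gripper is mounted at the origin on a cart in front of the work surface, level with it; the furniture and walls round the work are solid. World frame = base frame: x ahead of the robot, y to its left, z up, the work surface at z = 0. Lengths are in m, angles in rad, forces in N, time in s.
With the tool pointing down it reaches from about 0.35 to 0.925 m from the base axis. Payload 6.4 kg.
Tool frame: the origin (TCP) lies at the very end of the fingers, on their centre line; the grasp point (between the pads) lies 19 mm behind it; z points along the fingers, y is the direction in which the jaws open and shut (so a half turn about z gives the same grasp; the last joint's range is limited). The gripper opens to 85 mm and grips with 20 to 120 N. Pads are 22 mm wide; open, the fingers measure 114 mm over their backs; the gripper's body (76 mm by 85 mm) begins 54 mm behind the grasp point. The pads swing forward as they close: fully open they stand 13 mm farther back than shut.
Start: joints at [-1.328, 0.245, 1.558, -0, 1.339, -0.174], TCP at [0.263, -0.594, 0.231] pointing down, gripper open.
Joint ranges: [-3.13, 3.13], [-1.02, 2.26], [0.13, 2.54], [-0.95, 4.09], [0.21, 2.88], [-2.74, 2.74]. Speed limits (rad/s): [2.57, 2.57, 3.14, 3.14, 3.14, 3.14].

## Interface

Orientations are given as a rotation vector (axis times angle).
In Python, from bench import arm gives the robot as it stands. Calls block until the motion is done:
- arm.goto(position, orientation): joint-space move of the TCP to a pose.
- arm.move_linear(position, frame=None, speed=0.15, until_force=None): straight line of the TCP; frame=None keeps the orientation; speed is the mean speed in m/s. With until_force (N) it stops when the force on the tool has changed by that much, and returns True; else False.
- arm.move_joints(angles): joint-space move.
- arm.ungrasp() and arm.grasp(): open the fingers fully, or close them until they stop; the grip force is fixed at half the most.
- arm.dwell(seconds).
- arm.ik(position, orientation): joint angles nearest the present ones, or None.
- arm.snapshot(name): name is "scene" or "top" or "wrist"; returns the picture (480x640x3 uint8, red, green, blue); there is no depth.
- arm.camera_model(name): a dict with "intrinsics" (3x3 intrinsics, pixels), "camera_from_world" (4x4, takes a point from world to camera coordinates). Camera axes: x right, y down, z forward; pixel columns grow to the right and rows downward; lengths in m; the calibration is good to about 2 mm. A picture is of the moment at which its call begins: read the wrist's pose just before it. camera_model takes no time and is no camera call; for the wrist camera it gives the pose at the moment of the call.
A pose or a line that the arm cannot do raises arm.MotionError and nothing moves.
- arm.hand_in(): hands the job in, once; it reports no verdict.
Readings, each from a call of its own:
- arm.read_time_s(): time.
- arm.read_qpos(): joint angles.
- arm.read_joint_velocities(): joint speeds.
- arm.read_tau(): joint torques, N m.
- arm.read_tcp_pos(): TCP position.
- arm.read_ee_rot(): TCP orientation.
- arm.read_contact_force(): force on the tool from outside, world axes, zero at the start.
- arm.read_ft_torque(): the same for the moment, N m.
- arm.read_finger_gap(): finger opening in m.
Only numpy, scipy, OpenCV 4.12 (cv2) and the standard library are available. Lean on these libraries where they do the work, as an engineer would, in place of code of your own. Each camera call takes 0.05 s, during which the arm holds its last target.

## Task

Take the dial thermometer out of the wooden rack and push its stem down into the brass well on the lid of the wax pot until its hexagonal collar sits down on the well's rim. Only then start the heater: turn the red start knob on the pot's console clockwise to its stop, and let it spring back. Leave the dip rod hanging in the rack.

Things in the scene. Friction and masses are not known exactly. Their poses are not given: they have to be found in the camera images.
- thermometer_dial (a point): Dial thermometer (90 g) hanging upright in one of the rack's two holes (which one varies): round steel case, 50 mm across, 18 mm high, white face on top, easily gripped across the case. This point is the centre of the case; z points up along the stem's axis. The collar's underside is 27 mm and the stem's tip 107 mm below it.
- thermometer_collar (a point): Centre of the underside of the thermometer's brass hexagonal collar (23 mm wide, 10 mm high; 8 mm below the case), on the axis. Below it the steel stem: 7 mm thick, 80 mm long, rounded tip. In the rack the collar rests on the top board, 100 mm above the bench.
- well_mouth (a point): Centre of the rim of the brass well amid the wax pot's lid, 118 mm above the bench; z is up. A funnel 17 mm wide at the rim (23 mm outside) narrows over 10 mm to an upright bore 10 mm wide, deeper than the stem. Three spring balls 22 mm below the rim grip the stem, which takes a push of 2 to 8 N until its collar rests on the rim. Lid: 100 mm above the bench, radius 64 mm.
- wax_pot: Wax pot, fixed on the bench: grey chassis 165 mm (its x) by 290 mm (its y), steel pot with aluminium lid at the +y end (axis at y +72 mm), console 52 mm high at the -y end. Origin on the bench under the chassis' middle; the front with the brass nozzle faces its -x; turned about z.
- knob_grip (a point): Red start knob on the console, 160 mm from the well: an upright bar 44 mm long, 13 mm thick, 32 mm high. This point is on its upright turning axis, 77 mm above the bench, 14 mm below the bar's top. The bar lies along this point's x axis, which turns with it; at rest that is the wax pot's x axis.
- start_knob (a joint): Angle of the start knob in rad: 0 at rest, growing as it is turned clockwise seen from above, 1.047 (60 degrees) at its stop. A spring of 0.05 N m at rest to 0.13 N m at the stop turns it back to 0 when it is let go.
- rack: Wooden instrument rack, fixed on the bench: 70 mm (its x) by 166 mm (its y), 100 mm high, with two 12 mm holes in its top board at y -37.5 mm and y +37.5 mm. Origin on the bench under its middle; turned about z.
- dip_rod_knob (a point): Dip rod that hangs in the rack's other hole: thin brass rod 6 mm thick with a flat round collar and a dark wooden pear-shaped knob 20 mm wide. This point is the middle of the knob, 118 mm above the bench. Not to be used; leave it hanging.
Not all that is in view belongs to the job. What is shaped like the part that bears thermometer_dial but orange or purple is not meant.

How it is judged:
By the outcome, as a careful person would: the job done as asked, in the order asked, and still so for the second after the job is handed in, with the robot touching nothing.
It also fails if it takes over 58 s, if anything falls off the work surface, if the arm or the gripper's body presses on something with over 40 N, if the wrist force passes 120 N, or if a joint passes its speed limit or range.

## Working session

There is one attempt and no reset: what is moved stays moved. The work goes in short steps, each a Python script; the robot and the scene stay as the last script left them, time stands still between calls to the robot, and variables do not carry over. Pictures are saved under pics/ and viewed, and the job is handed in when it is done.

```bash
ls; mkdir -p pics; python3 - <<'E'
from bench import arm
import cv2, numpy as np
print(arm.read_time_s())
for n in ["scene","top","wrist"]:
    m=arm.camera_model(n); im=arm.snapshot(n)
    cv2.imwrite(f"pics/{n}0.png",im[:,:,::-1])
    print(n,np.round(m["intrinsics"],1).tolist(),np.round(m["camera_from_world"],3).tolist())
E
```

```text
pics
0.0
scene [[452.2, 0.0, 321.6], [0.0, 452.2, 237.6], [0.0, 0.0, 1.0]] [[-0.769, -0.64, -0.007, 0.523], [-0.344, 0.423, -0.838, 0.227], [0.539, -0.642, -0.545, 0.671], [0.0, 0.0, 0.0, 1.0]]
top [[585.3, 0.0, 314.7], [0.0, 585.3, 237.1], [0.0, 0.0, 1.0]] [[-0.001, -1.0, -0.007, 0.115], [-0.984, 0.002, -0.178, 0.592], [0.178, 0.006, -0.984, 1.312], [0.0, 0.0, 0.0, 1.0]]
wrist [[381.0, 0.0, 321.7], [0.0, 381.0, 234.5], [0.0, 0.0, 1.0]] [[0.404, -0.915, -0.002, -0.65], [-0.883, -0.391, 0.261, -0.033], [-0.239, -0.104, -0.965, 0.378], [0.0, 0.0, 0.0, 1.0]]
```

View pics/scene0.png

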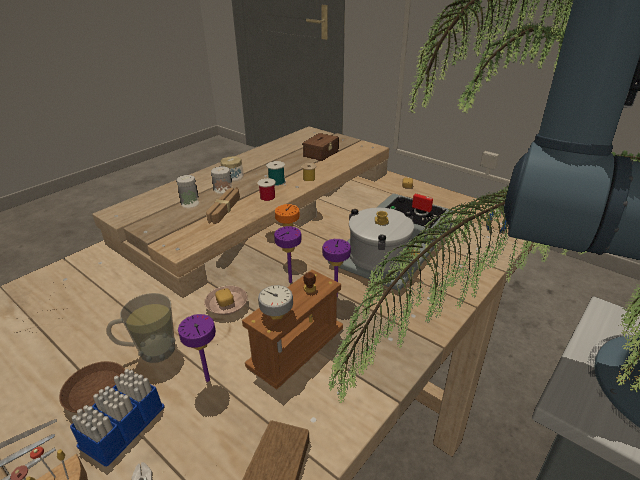

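View pics/top0.png

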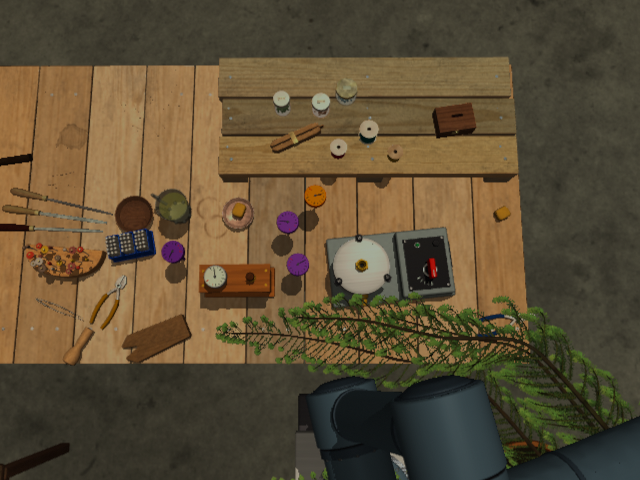

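View pics/wrist0.png

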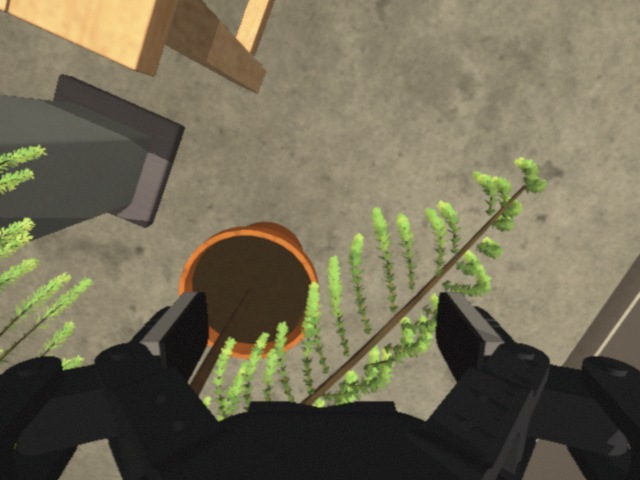

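The white-faced steel dial hangs in the rack: top (215,276), scene (275,300). Look-alikes are purple at top (288,222), (297,264) and (172,252), and orange at top (315,195). The well is at top (361,266) and the red knob at top (432,268). A plant frond hangs in front of the bench. I'll crop the choice and measure.

```bash
cat > h.py <<'E'
import numpy as np, cv2
from bench import arm
from scipy.spatial.transform import Rotation as R
def ray(m,uv):
    K=np.array(m["intrinsics"]);T=np.array(m["camera_from_world"])
    d=T[:3,:3].T@np.linalg.solve(K,[uv[0],uv[1],1.]); c=-T[:3,:3].T@T[:3,3]
    return c,d
def onz(m,uv,z):
    c,d=ray(m,uv); return c+d*(z-c[2])/d[2]
def proj(m,p):
    K=np.array(m["intrinsics"]);T=np.array(m["camera_from_world"])
    q=K@(T[:3,:3]@np.asarray(p)+T[:3,3]); return q[:2]/q[2]
def tri(l):
    A=np.zeros((3,3));b=np.zeros(3)
    for m,uv in l:
        c,d=ray(m,uv);d/=np.linalg.norm(d);P=np.eye(3)-np.outer(d,d);A+=P;b+=P@c
    return np.linalg.solve(A,b)
def down(yaw):  # tool z down, tool y at angle yaw (world) 
    y=np.array([np.cos(yaw),np.sin(yaw),0]);z=np.array([0,0,-1.]);x=np.cross(y,z)
    return R.from_matrix(np.c_[x,y,z]).as_rotvec()
E
python3 - <<'E'
from h import *
t=cv2.imread("pics/top0.png");s=cv2.imread("pics/scene0.png")
a=cv2.resize(t[170:350,150:480],None,fx=2.4,fy=2.4,interpolation=cv2.INTER_CUBIC)
cv2.imwrite("pics/tc.png",a)
b=cv2.resize(s[170:400,170:470],None,fx=2.5,fy=2.5,interpolation=cv2.INTER_CUBIC)
cv2.imwrite("pics/sc.png",b)
mt=arm.camera_model("top")
for n,uv,z in [("dial",(215,276),.136),("well",(361,266),.118),("knob",(432,268),.091),("diprod",(250,278),.118),("p1",(288,222),.13),("p2",(297,264),.13),("p3",(172,252),.13),("or",(315,195),.13)]:
    print(n,onz(mt,uv,z).round(3))
E
```

```text
dial [0.492 0.33  0.136]
well [0.516 0.012 0.118]
knob [ 0.514 -0.149  0.091]
diprod [0.49  0.256 0.118]
p1 [0.612 0.173 0.13 ]
p2 [0.519 0.152 0.13 ]
p3 [0.546 0.427 0.13 ]
or [0.674 0.113 0.13 ]
```

View pics/tc.png

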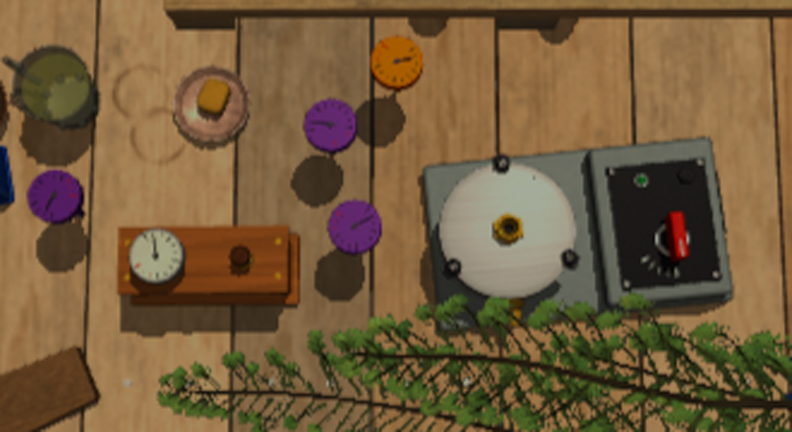

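View pics/sc.png

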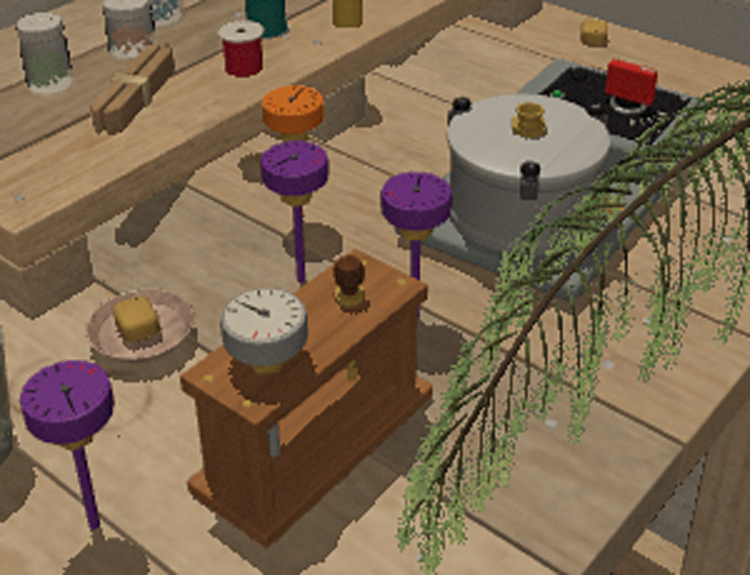

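```bash
python3 - <<'E'
from h import *
mt=arm.camera_model("top");ms=arm.camera_model("scene");mw=arm.camera_model("wrist")
for m in (mt,ms,mw):
    T=np.array(m["camera_from_world"]);print(-T[:3,:3].T@T[:3,3])
for name,uv in [("lowtip",(218,330)),("uptip",(285,316)),("mid",(400,330)),("r",(520,345))]:
    for z in np.arange(0.1,.9,.1):
        p=onz(mt,uv,z);print(name,p.round(3),proj(ms,p).round(0),proj(mw,p).round(0))
E
```

```text
[0.34879156 0.10556137 1.39682429]
[0.11794355 0.66899354 0.56040226]
[ 0.32384295 -0.5679235   0.37234196]
lowtip [0.377 0.326 0.1  ] [339. 350.] [-1604.  -898.]
lowtip [0.375 0.309 0.2  ] [350. 287.] [-4391. -2379.]
lowtip [0.373 0.292 0.3  ] [363. 212.] [9705. 5111.]
lowtip [0.371 0.275 0.4  ] [378. 124.] [2607. 1340.]
lowtip [0.368 0.258 0.5  ] [396.  18.] [1601.  805.]
lowtip [0.366 0.241 0.6  ] [ 418. -113.] [1199.  592.]
lowtip [0.364 0.224 0.7  ] [ 446. -278.] [983. 477.]
lowtip [0.362 0.207 0.8  ] [ 483. -493.] [848. 405.]
uptip [0.408 0.179 0.1  ] [381. 287.] [-1174.  -773.]
uptip [0.403 0.174 0.2  ] [390. 234.] [-3169. -1954.]
uptip [0.398 0.168 0.3  ] [400. 171.] [10363.  6054.]
uptip [0.394 0.162 0.4  ] [413.  97.] [2365. 1321.]
uptip [0.389 0.157 0.5  ] [428.   7.] [1454.  782.]
uptip [0.385 0.151 0.6  ] [ 447. -105.] [1102.  574.]
uptip [0.38  0.145 0.7  ] [ 471. -246.] [916. 464.]
uptip [0.376 0.14  0.8  ] [ 502. -429.] [801. 396.]
mid [ 0.377 -0.072  0.1  ] [467. 229.] [-505. -363.]
mid [ 0.375 -0.059  0.2  ] [474. 184.] [-1350.  -852.]
mid [ 0.373 -0.045  0.3  ] [483. 132.] [-44332. -25712.]
mid [ 0.37  -0.031  0.4  ] [493.  70.] [2244. 1227.]
mid [ 0.368 -0.018  0.5  ] [505.  -5.] [1291.  676.]
mid [ 0.366 -0.004  0.6  ] [521. -98.] [981. 497.]
mid [0.364 0.01  0.7  ] [ 540. -216.] [828. 408.]
mid [0.362 0.024 0.8  ] [ 565. -370.] [737. 355.]
r [ 0.345 -0.332  0.1  ] [531. 186.] [-15. -62.]
r [ 0.345 -0.298  0.2  ] [537. 148.] [-357. -248.]
r [ 0.345 -0.265  0.3  ] [544. 104.] [-2753. -1555.]
r [ 0.345 -0.231  0.4  ] [552.  51.] [2029. 1053.]
r [ 0.346 -0.197  0.5  ] [563. -13.] [1076.  534.]
r [ 0.346 -0.163  0.6  ] [575. -92.] [837. 403.]
r [ 0.346 -0.13   0.7  ] [ 592. -194.] [729. 344.]
r [ 0.347 -0.096  0.8  ] [ 613. -327.] [667. 311.]
```

```bash
python3 - <<'E'
from h import *
mt=arm.camera_model("top");ms=arm.camera_model("scene")
t=cv2.imread("pics/top0.png");s=cv2.imread("pics/scene0.png")
def big(mask,near,r):
    mm=np.zeros_like(mask);cv2.circle(mm,near,r,255,-1);mask=mask&mm
    n,l,st,ce=cv2.connectedComponentsWithStats(mask)
    i=1+np.argmax(st[1:,4]);return (l==i).astype(np.uint8)*255,st[i],ce[i]
ht=cv2.cvtColor(t,cv2.COLOR_BGR2HSV);hs=cv2.cvtColor(s,cv2.COLOR_BGR2HSV)
def ell(mask):
    c,_=cv2.findContours(mask,cv2.RETR_EXTERNAL,cv2.CHAIN_APPROX_NONE);c=max(c,key=cv2.contourArea)
    return cv2.fitEllipse(cv2.convexHull(c))
# dial face
m,st,ce=big(cv2.inRange(ht,(0,0,110),(180,70,255)),(215,276),18);e=ell(m);print("dial top",st,ce,e)
d1=onz(mt,e[0],.136);print(d1)
m,st,ce=big(cv2.inRange(hs,(0,0,135),(180,60,255)),(275,300),22);e2=ell(m);print("dial scene",st,e2,onz(ms,e2[0],.136),"tri",tri([(mt,e[0]),(ms,e2[0])]))
# lid
m,st,ce=big(cv2.inRange(ht,(0,0,120),(180,45,255)),(361,266),34);e=ell(m);print("lid",st,e,onz(mt,e[0],.100))
m,st,ce=big(cv2.inRange(ht,(12,110,50),(35,255,255)),(361,266),11);e=ell(m);print("well",st,ce,e,onz(mt,e[0],.118))
m,st,ce=big(cv2.inRange(hs,(12,110,40),(35,255,255)),(382,217),14);print("well sc",st,ce,proj(ms,onz(mt,e[0],.118)))
m,st,ce=big(cv2.inRange(ht,(0,150,80),(8,255,255))|cv2.inRange(ht,(172,150,80),(180,255,255)),(432,268),25)
print("knob",st,ce,cv2.minAreaRect(cv2.findNonZero(m)),onz(mt,ce,.091))
for n,nr in (("body",(425,265)),):
    pass
# chassis corners
for uv in [(397,238),(447,228),(455,293),(403,299)]: print(onz(mt,uv,.052).round(4))
# wooden rack
a=cv2.resize(t[225:325,320:460],None,fx=5.5,fy=5.5,interpolation=cv2.INTER_CUBIC);cv2.imwrite("pics/pot.png",a)
E
```

```text
dial top [204 266  22  21 340] [214.73235294 275.85882353] ((214.5308837890625, 275.92193603515625), (20.502033233642578, 21.856767654418945), 60.161800384521484)
[0.49217347 0.33070791 0.136     ]
dial scene [258 285  34  22 513] ((274.6289978027344, 295.6085205078125), (21.556169509887695, 33.12373352050781), 84.13090515136719) [0.49221075 0.32994198 0.136     ] tri [0.49193929 0.33047183 0.13654078]
lid [ 333  238   57   55 2055] ((361.1648254394531, 264.7887878417969), (55.102542877197266, 55.99456024169922), 107.4413833618164) [0.52074349 0.01031375 0.1       ]
well [355 259  13  13 103] [361.2038835  265.13592233] ((361.14306640625, 265.0066223144531), (11.933825492858887, 13.298038482666016), 80.67626953125) [0.51787394 0.01169081 0.118     ]
well sc [375 211  13  14 153] [381.2875817  217.78431373] [381.4906465  214.48913068]
knob [429 258   8  20 100] [432.48 266.75] ((432.6099548339844, 267.2699890136719), (19.374725341796875, 5.374011516571045), 81.8698959350586) [ 0.51725266 -0.15020388  0.091     ]
[ 0.5899 -0.0777  0.052 ]
[ 0.6135 -0.1951  0.052 ]
[ 0.4616 -0.2072  0.052 ]
[ 0.4481 -0.0877  0.052 ]
```

View pics/pot.png

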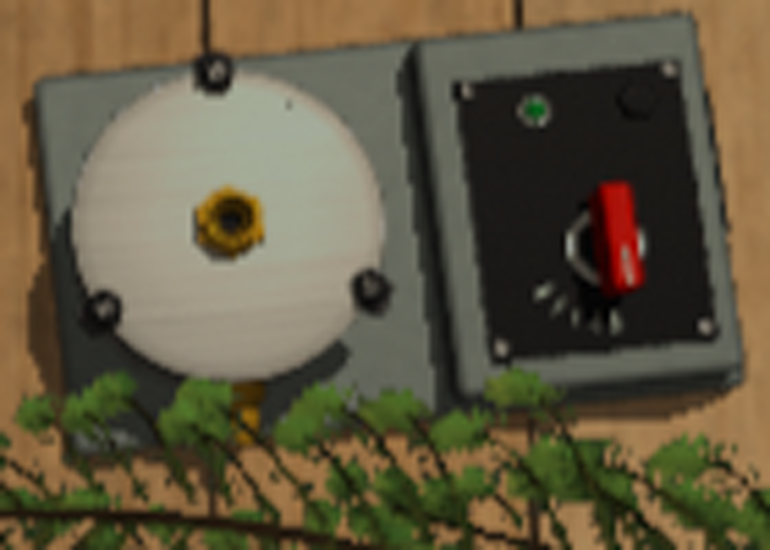

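The dial triangulates to z = 0.1365 against 0.136 expected. The well-to-knob distance is 0.161 against 0.160. Next I'll plan the IK for the pick and place.

```bash
python3 - <<'E'
from h import *
print(R.from_rotvec(arm.read_ee_rot()).as_matrix().round(2).tolist())
for n,p in [("dial hi",(.492,.330,.28)),("dial",(.492,.330,.106)),("well hi",(.518,.011,.28)),("well",(.518,.011,.124)),("knob",(.517,-.150,.06)),("start up",(.263,-.594,.45)),("via",(.35,.1,.45))]:
    for deg in (155,-25,35,-145,95,-85):
        q=arm.ik(p,down(np.radians(deg)))
        print(n,deg,None if q is None else np.round(q,2).tolist())
E
```

```text
[[0.91, 0.4, -0.0], [0.4, -0.91, 0.0], [0.0, -0.0, -1.0]]
dial hi 155 [0.4, 0.07, 1.66, -0.0, 1.41, -2.31]
dial hi -25 [0.4, 0.07, 1.66, -0.0, 1.41, 0.84]
dial hi 35 [0.4, 0.07, 1.66, -0.0, 1.41, -0.21]
dial hi -145 None
dial hi 95 [0.4, 0.07, 1.66, 0.0, 1.41, -1.26]
dial hi -85 [0.4, 0.07, 1.66, -0.0, 1.41, 1.88]
dial 155 [0.4, 0.26, 1.79, -0.0, 1.09, -2.31]
dial -25 [0.4, 0.26, 1.79, -0.0, 1.09, 0.84]
dial 35 [0.4, 0.26, 1.79, -0.0, 1.09, -0.21]
dial -145 None
dial 95 [0.4, 0.26, 1.79, 0.0, 1.09, -1.26]
dial -85 [0.4, 0.26, 1.79, -0.0, 1.09, 1.88]
well hi 155 None
well hi -25 [-0.2, -0.11, 1.84, -0.0, 1.41, 0.24]
well hi 35 [-0.2, -0.11, 1.84, -0.0, 1.41, -0.81]
well hi -145 [-0.2, -0.11, 1.84, 0.0, 1.41, 2.33]
well hi 95 [-0.2, -0.11, 1.84, -0.0, 1.41, -1.86]
well hi -85 [-0.2, -0.11, 1.84, -0.0, 1.41, 1.29]
well 155 None
well -25 [-0.2, 0.06, 1.97, -0.0, 1.11, 0.24]
well 35 [-0.2, 0.06, 1.97, -0.0, 1.11, -0.81]
well -145 [-0.2, 0.06, 1.97, 0.0, 1.11, 2.33]
well 95 [-0.2, 0.06, 1.97, -0.0, 1.11, -1.86]
well -85 [-0.2, 0.06, 1.97, -0.0, 1.11, 1.29]
knob 155 None
knob -25 [-0.49, 0.21, 1.94, -0.0, 0.99, -0.06]
knob 35 [-0.49, 0.21, 1.94, -0.0, 0.99, -1.1]
knob -145 [-0.49, 0.21, 1.94, 0.0, 0.99, 2.04]
knob 95 [-0.49, 0.21, 1.94, -0.0, 0.99, -2.15]
knob -85 [-0.49, 0.21, 1.94, -0.0, 0.99, 0.99]
start up 155 [-1.33, 0.16, 1.27, -0.0, 1.72, 2.25]
start up -25 [-1.33, 0.16, 1.27, 0.0, 1.72, -0.89]
start up 35 [-1.33, 0.16, 1.27, 0.0, 1.72, -1.94]
start up -145 [-1.33, 0.16, 1.27, 0.0, 1.72, 1.2]
start up 95 None
start up -85 [-1.33, 0.16, 1.27, -0.0, 1.72, 0.16]
via 155 [-0.04, -0.56, 1.88, -0.0, 1.82, -2.74]
via -25 [-0.04, -0.56, 1.88, -0.0, 1.82, 0.4]
via 35 [-0.04, -0.56, 1.88, -0.0, 1.82, -0.65]
via -145 [-0.04, -0.56, 1.88, 0.0, 1.82, 2.49]
via 95 [-0.04, -0.56, 1.88, -0.0, 1.82, -1.69]
via -85 [-0.04, -0.56, 1.88, -0.0, 1.82, 1.45]
```

```bash
python3 - <<'E'
from h import *
q=arm.ik((.50,.011,.28),down(np.radians(-25)))
arm.move_joints(q); print(arm.read_time_s(),arm.read_tcp_pos(),arm.read_contact_force(),np.round(arm.read_qpos()-np.array(q),4))
m=arm.camera_model("wrist");im=arm.snapshot("wrist")[:,:,::-1];cv2.imwrite("pics/w1.png",im);np.savez("pics/w1.npz",K=m["intrinsics"],T=m["camera_from_world"])
q=arm.ik((.48,.33,.27),down(np.radians(-25)))
arm.move_joints(q); print(arm.read_time_s(),arm.read_tcp_pos(),arm.read_contact_force())
m=arm.camera_model("wrist");im=arm.snapshot("wrist")[:,:,::-1];cv2.imwrite("pics/w2.png",im);np.savez("pics/w2.npz",K=m["intrinsics"],T=m["camera_from_world"])
E
```

```text
2.475 [0.50014742 0.01031846 0.27994263] [ 0.04647781 -0.50335384 -0.24775382] [-0.0012  0.0004 -0.0003 -0.0002 -0.0001 -0.    ]
3.7417 [0.48049343 0.32908621 0.27001866] [0.29435016 0.07462901 0.23158938]
```

View pics/w1.png

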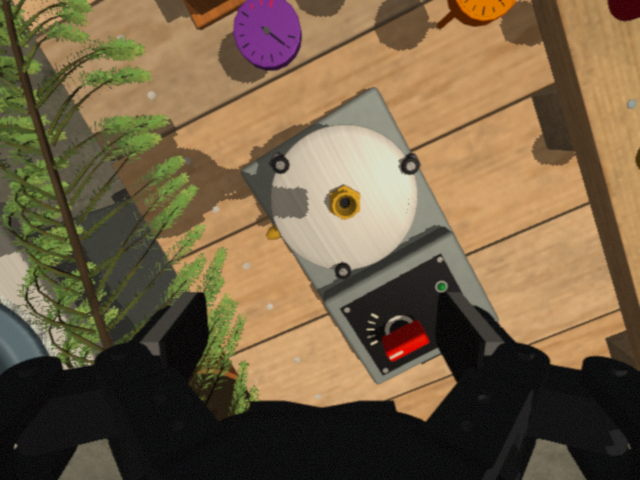

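View pics/w2.png

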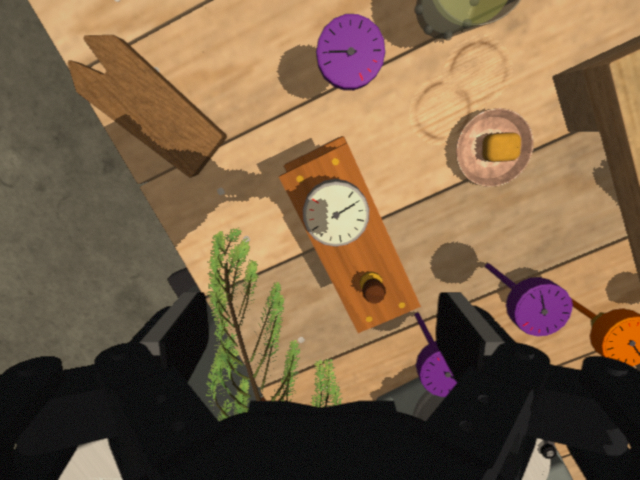

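In w1 the well is at (345,202) and the red bar at (405,340), with the frond at left. In w2 the white steel dial is at (336,213) and the dip rod's brown knob at (372,290). Next I'll measure by masks.

```bash
cat >> h.py <<'E'
def comp(mask,near,r):
    mm=np.zeros_like(mask);cv2.circle(mm,near,r,255,-1);mask=mask&mm
    n,l,st,ce=cv2.connectedComponentsWithStats(mask)
    i=1+np.argmax(st[1:,4]);mk=(l==i).astype(np.uint8)*255
    c,_=cv2.findContours(mk,cv2.RETR_EXTERNAL,cv2.CHAIN_APPROX_NONE);c=max(c,key=cv2.contourArea)
    return mk,st[i],ce[i],cv2.fitEllipse(cv2.convexHull(c))
def load(n):
    z=np.load(n);return {"intrinsics":z["K"],"camera_from_world":z["T"]}
E
python3 - <<'E'
from h import *
i1=cv2.imread("pics/w1.png");i2=cv2.imread("pics/w2.png");m1=load("pics/w1.npz");m2=load("pics/w2.npz")
h1=cv2.cvtColor(i1,cv2.COLOR_BGR2HSV);h2=cv2.cvtColor(i2,cv2.COLOR_BGR2HSV)
_,st,ce,e=comp(cv2.inRange(h1,(15,130,60),(35,255,255)),(345,202),26);print("well",st,ce,e,onz(m1,e[0],.118))
_,st,ce,e=comp(255-cv2.inRange(h1,(0,0,110),(180,255,255)),(345,203),11);print("bore dark",st,ce,e,onz(m1,e[0],.108))
_,st,ce,e=comp(cv2.inRange(h1,(0,0,130),(180,60,255)),(345,198),80);print("lid",st,ce,e,onz(m1,e[0],.100))
mk,st,ce,e=comp(cv2.inRange(h1,(0,170,170),(8,255,255))|cv2.inRange(h1,(172,170,170),(180,255,255)),(405,340),40)
r=cv2.minAreaRect(cv2.findNonZero(mk));print("red bright",st,r);b=cv2.boxPoints(r);print([onz(m1,x,.091).round(4).tolist() for x in b])
_,st,ce,e=comp(cv2.inRange(h2,(0,0,60),(180,90,255)),(336,213),36);print("dial",st,ce,e,onz(m2,e[0],.136))
cv2.imwrite("pics/c1.png",np.hstack([cv2.resize(i1[150:400,280:480],None,fx=2,fy=2,interpolation=cv2.INTER_CUBIC),cv2.resize(i2[130:380,250:450],None,fx=2,fy=2,interpolation=cv2.INTER_CUBIC)]))
E
```

```text
well [329 185  31  35 721] [344.34951456 202.06380028] ((344.0320129394531, 201.9359130859375), (32.729736328125, 33.45319366455078), 117.78070831298828) [0.52145782 0.01231757 0.118     ]
bore dark [339 196  17  18 210] [347.31428571 203.54285714] ((347.1919250488281, 204.05979919433594), (15.32925796508789, 18.025142669677734), 144.49484252929688) [0.52287734 0.00767599 0.108     ]
lid [  272   118   154   160 15695] [350.36795158 195.38279707] ((346.9004821777344, 196.8562469482422), (150.65843200683594, 159.37222290039062), 38.86359405517578) [0.5250484  0.01188711 0.1       ]
red bright [388 334  40  27 362] ((407.64501953125, 347.1859130859375), (9.701964378356934, 42.055904388427734), 62.35402297973633)
[[0.4974, -0.1472, 0.091], [0.5382, -0.1427, 0.091], [0.5388, -0.1533, 0.091], [0.4977, -0.158, 0.091]]
dial [ 303  179   66   67 3378] [335.67169923 212.51835406] ((335.32574462890625, 212.40277099609375), (65.42599487304688, 66.4217758178711), 153.79432678222656) [0.49347385 0.33190003 0.136     ]
```

View pics/c1.png

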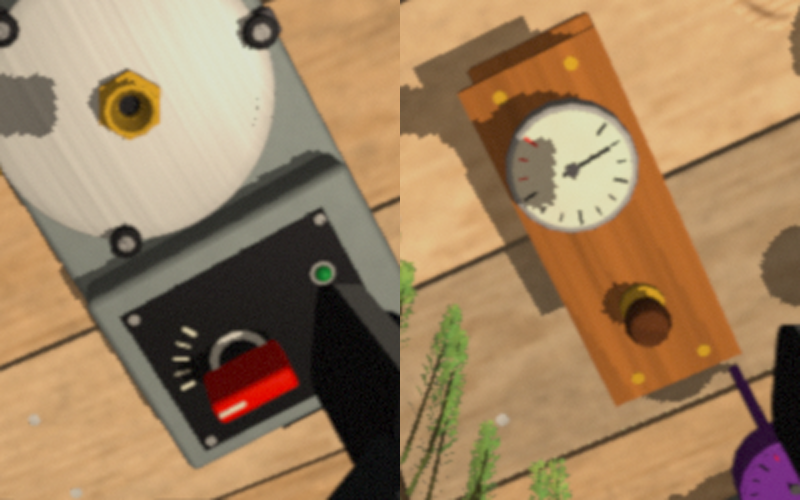

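Estimates agree within 2–3 mm: dial (0.4928, 0.331), well (0.5195, 0.0112), knob (0.5178, -0.1502) with the bar at about 6.5°. Now the grasp.

```bash
python3 - <<'E'
from h import *
o=down(np.radians(-25))
arm.move_linear((.4928,.331,.17),o,speed=.2)
hit=arm.move_linear((.4928,.331,.106),o,speed=.1,until_force=8)
print(hit,arm.read_tcp_pos(),arm.read_contact_force())
arm.grasp();print(arm.read_finger_gap(),arm.read_contact_force(),arm.read_ft_torque(),arm.read_time_s())
for n in("scene","wrist"):
    im=arm.snapshot(n)[:,:,::-1];cv2.imwrite(f"pics/g_{n}.png",im)
E
```

```text
False [0.49332155 0.33126115 0.10667818] [0.18336432 0.01464801 0.08505121]
0.04849226590539549 [-0.20717023 -0.33462947  3.75438144] [-0.0345468   0.03465441  0.03200796] 5.6667
```

View pics/g_scene.png

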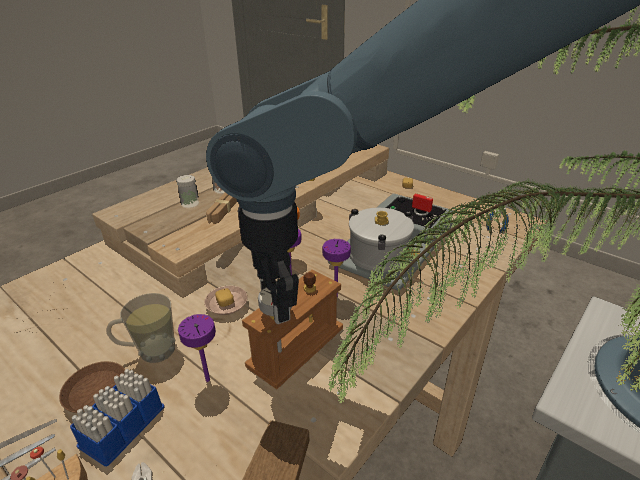

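The scene view shows the fingers closed on the case at (278,300), and the gap of 48.5 mm suits a 50 mm case. Lifting.

```bash
python3 - <<'E'
from h import *
arm.move_linear((.4933,.3313,.285),speed=.15)
print(arm.read_tcp_pos(),arm.read_finger_gap(),arm.read_contact_force(),arm.read_time_s())
for n in("scene","top"):
    im=arm.snapshot(n)[:,:,::-1];cv2.imwrite(f"pics/l_{n}.png",im)
ms=arm.camera_model("scene")
p=arm.read_tcp_pos()
print(proj(ms,p+[0,0,.02]),proj(ms,p+[0,0,.02-.107]),proj(ms,p+[0,0,.02-.027]))
i=cv2.imread("pics/l_scene.png");cv2.imwrite("pics/l_c.png",cv2.resize(i[150:400,180:420],None,fx=2.4,fy=2.4,interpolation=cv2.INTER_CUBIC))
E
```

```text
[0.49274239 0.33103629 0.28353383] 0.04827512564987873 [ 0.0017204   0.32383259 -1.43592787] 7.1083
[264.93061293 191.69919883] [270.87045934 261.72699962] [266.54342761 210.71347247]
```

View pics/l_c.png

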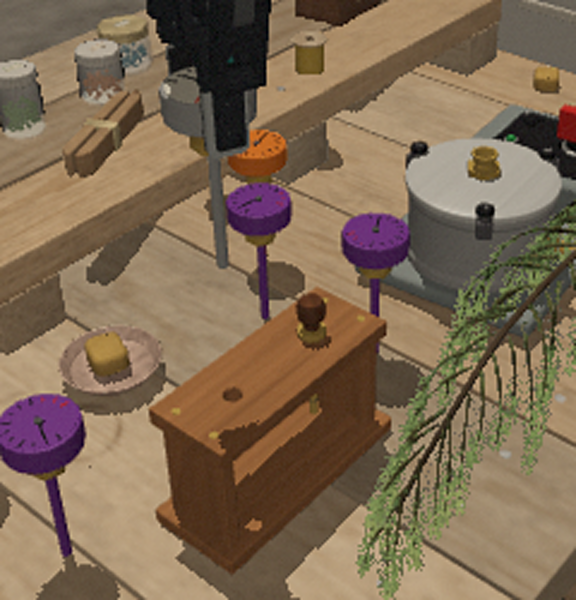

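The thermometer is held upright, with its stem tip at about scene (272.5,261.7) against (270.9,261.7) predicted. The rack hole is empty and the dip rod undisturbed. Moving over the well.

```bash
python3 - <<'E'
from h import *
o=down(np.radians(-25))
arm.goto((.5195,.0112,.285),o)
arm.move_linear((.5195,.0112,.222),o,speed=.1)
arm.dwell(.2)
p=np.array(arm.read_tcp_pos());print(p,arm.read_ee_rot(),o,arm.read_finger_gap(),arm.read_time_s(),arm.read_contact_force(),arm.read_ft_torque())
ms=arm.camera_model("scene");m=arm.camera_model("wrist")
for n in("scene","wrist"):
    im=arm.snapshot(n)[:,:,::-1];cv2.imwrite(f"pics/h_{n}.png",im)
print("tip pred",proj(ms,p+[0,0,.02-.107]),"well pred",proj(ms,(.5195,.0112,.118)))
np.savez("pics/h.npz",K=m["intrinsics"],T=m["camera_from_world"])
print("wr",proj(m,(.5195,.0112,.118)),proj(m,p+[0,0,.02-.107]))
i=cv2.imread("pics/h_scene.png");cv2.imwrite("pics/h_c.png",cv2.resize(i[130:280,310:460],None,fx=4,fy=4,interpolation=cv2.INTER_CUBIC))
E
```

```text
[0.51999806 0.01110912 0.22289185] [2.64863046e+00 1.68733926e+00 1.91499201e-03] [2.64959237 1.6879765  0.        ] 0.04837185343261234 9.4083 [-0.07274066  0.27880742 -0.807652  ] [-0.00613829 -0.00895224  0.01576804]
tip pred [381.33349613 205.97252055] well pred [380.92860126 214.12620606]
wr [320.03284114 233.34015365] [320.72445736 240.51056549]
```

View pics/h_c.png

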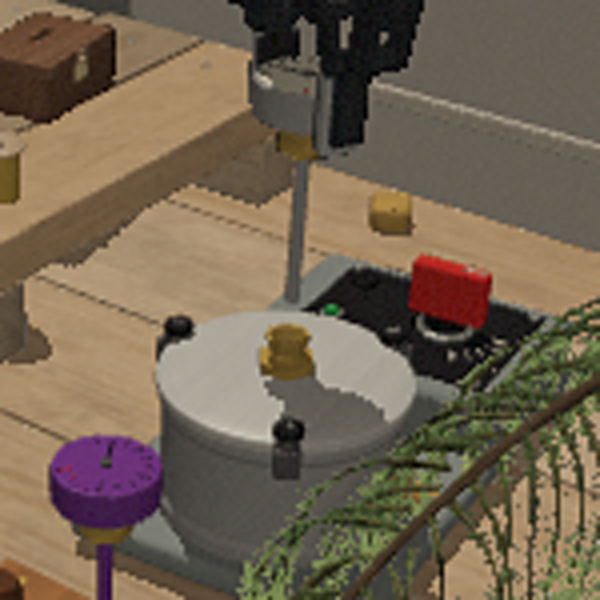

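View pics/h_wrist.png

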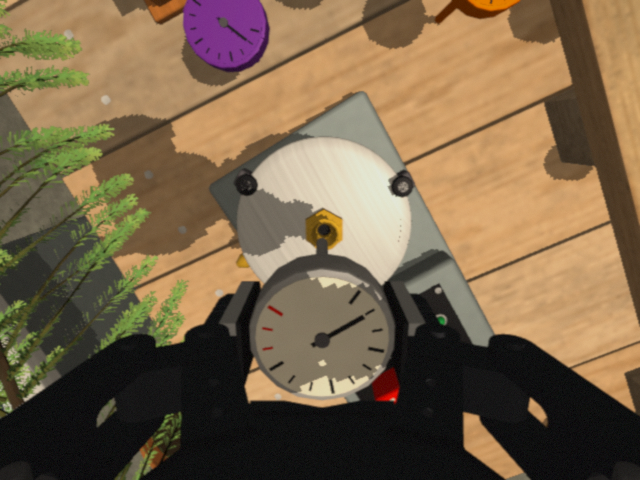

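```bash
python3 - <<'E'
from h import *
i=cv2.imread("pics/h_wrist.png");cv2.imwrite("pics/h_w.png",cv2.resize(i[190:270,270:370],None,fx=7,fy=7,interpolation=cv2.INTER_CUBIC))
j=cv2.imread("pics/h_scene.png");cv2.imwrite("pics/h_s.png",cv2.resize(j[160:235,345:420],None,fx=8,fy=8,interpolation=cv2.INTER_CUBIC))
m=load("pics/h.npz");h=cv2.cvtColor(i,cv2.COLOR_BGR2HSV)
mk,st,ce,e=comp(cv2.inRange(h,(15,120,60),(35,255,255)),(324,228),26);print(st,e,onz(m,e[0],.118))
E
```

```text
[306 209  37  41 966] ((323.7893981933594, 229.4025115966797), (39.319618225097656, 40.3276481628418), 110.00962829589844) [0.52293073 0.01260451 0.118     ]
```

View pics/h_w.png

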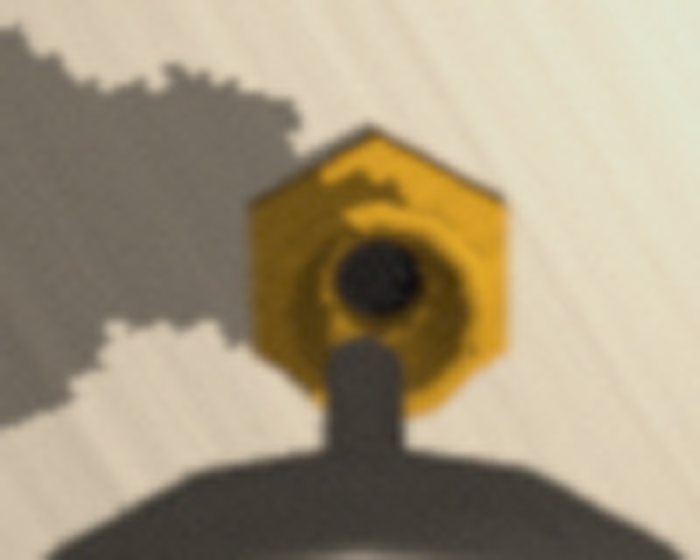

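View pics/h_s.png

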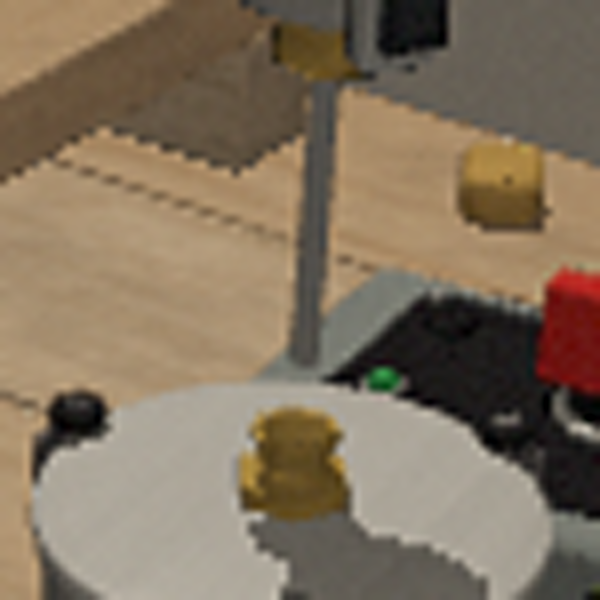

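```bash
python3 - <<'E'
from h import *
m=load("pics/h.npz")
tip=onz(m,(322.3,239.3),.1359);rim=onz(m,(325.1,231.6),.118);bore=onz(m,(324.3,229.7),.108)
print("wrist tip",tip,"rim",rim,"bore",bore, "hex@.104",onz(m,(323.8,229.4),.105))
ms=arm.camera_model("scene")
print("scene tip",onz(ms,(345+304/8,160+360/8),.1359),"rim",onz(ms,(345+297/8,160+420/8),.118))
E
```

```text
wrist tip [0.5212235  0.01140711 0.1359    ] rim [0.52308554 0.01085612 0.118     ] bore [0.52214301 0.00991827 0.108     ] hex@.104 [0.52161284 0.00955817 0.105     ]
scene tip [0.51963106 0.00586348 0.1359    ] rim [0.52120136 0.00441332 0.118     ]
```

Both cameras put the well's rim about (+1.4, -1.0) mm from the stem tip. I'll correct for that and insert with force limits.

```bash
python3 - <<'E'
from h import *
o=down(np.radians(-25))
arm.move_linear((.5209,.0102,.222),o,speed=.05)
h=arm.move_linear((.5209,.0102,.190),o,speed=.05,until_force=10)
print(h,arm.read_tcp_pos(),arm.read_contact_force(),arm.read_ft_torque(),arm.read_time_s())
if not h:
    h=arm.move_linear((.5209,.0102,.135),o,speed=.05,until_force=20)
    print(h,arm.read_tcp_pos(),arm.read_contact_force(),arm.read_ft_torque(),arm.read_time_s())
    im=arm.snapshot("scene")[:,:,::-1];cv2.imwrite("pics/i_s.png",cv2.resize(im[130:280,310:460],None,fx=4,fy=4,interpolation=cv2.INTER_CUBIC))
E
```

```text
False [0.52108855 0.01016965 0.19019889] [ 0.13370639  0.8183298  -1.05348031] [0.00696536 0.00178266 0.04946559] 10.55
False [0.5206457  0.01024116 0.1345848 ] [ 1.51376508 -0.3948691  -1.91906398] [ 2.06738231e-04 -2.52230208e-01  3.63028340e-02] 11.8
```

View pics/i_s.png

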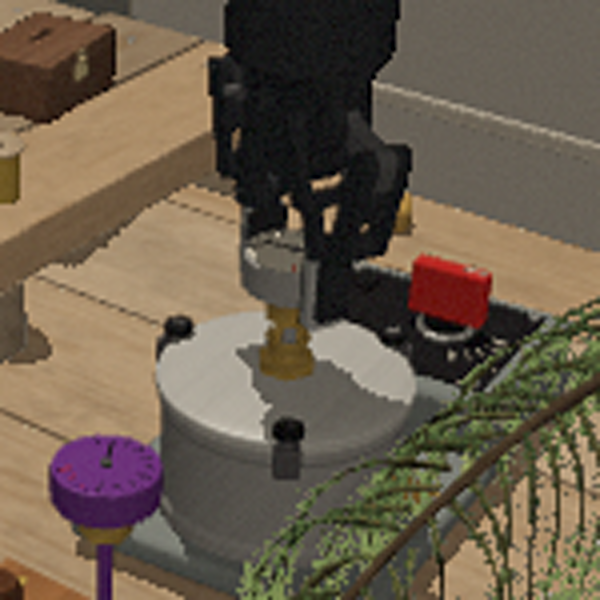

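The stem is in the well and the collar is just above the rim. Pushing the rest of the way.

```bash
python3 - <<'E'
from h import *
o=down(np.radians(-25))
h=arm.move_linear((.5209,.0102,.118),o,speed=.03,until_force=18)
print(h,arm.read_tcp_pos(),arm.read_contact_force(),arm.read_ft_torque(),arm.read_finger_gap(),arm.read_time_s())
im=arm.snapshot("scene")[:,:,::-1];cv2.imwrite("pics/j_s.png",cv2.resize(im[160:260,330:430],None,fx=6,fy=6,interpolation=cv2.INTER_CUBIC))
E
```

```text
True [0.52144489 0.01013698 0.12503254] [-1.45685412  0.33440103  5.15086332] [ 0.02779566  0.24712125 -0.00513925] 0.04839681317207935 12.275
```

View pics/j_s.png

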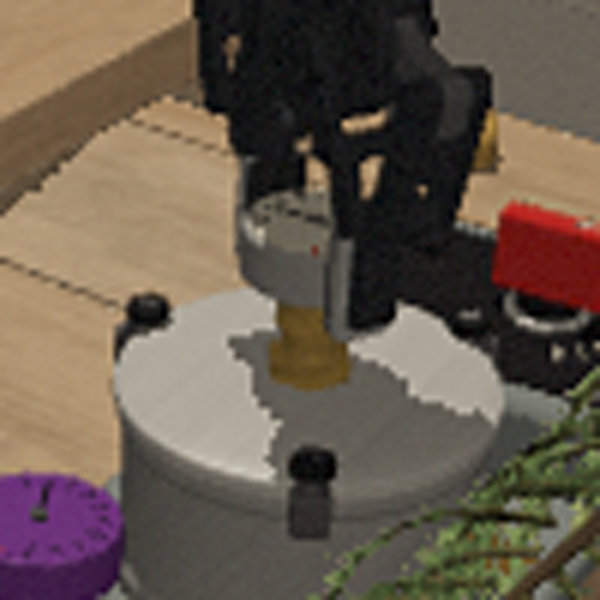

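Contact of 18 N came at TCP z = 0.1250, where 0.1247 was predicted for the collar on the rim. I'll press once more, release, retreat and look.

```bash
python3 - <<'E'
from h import *
o=down(np.radians(-25))
h=arm.move_linear((.5212,.0102,.119),o,speed=.03,until_force=18)
print(h,arm.read_tcp_pos(),arm.read_contact_force())
arm.ungrasp();print(arm.read_finger_gap(),arm.read_contact_force())
p=arm.read_tcp_pos()
arm.move_linear((p[0],p[1],.25),speed=.2);print(arm.read_time_s(),arm.read_contact_force())
ms=arm.camera_model("scene");mt=arm.camera_model("top")
im=arm.snapshot("scene")[:,:,::-1];cv2.imwrite("pics/k_s0.png",im);cv2.imwrite("pics/k_s.png",cv2.resize(im[160:260,330:430],None,fx=6,fy=6,interpolation=cv2.INTER_CUBIC))
im=arm.snapshot("wrist")[:,:,::-1];cv2.imwrite("pics/k_w.png",im)
m=arm.camera_model("wrist");np.savez("pics/k.npz",K=m["intrinsics"],T=m["camera_from_world"])
s=cv2.imread("pics/k_s0.png");hs=cv2.cvtColor(s,cv2.COLOR_BGR2HSV)
E
```

```text
True [0.52151943 0.01016602 0.12502877] [-2.92995667 -0.15131535  5.92663612]
0.08521664964909792 [ 0.43581837  0.63769446 -0.5748502 ]
13.7667 [ 0.35396302  0.00736866 -0.95249819]
```

View pics/k_s.png

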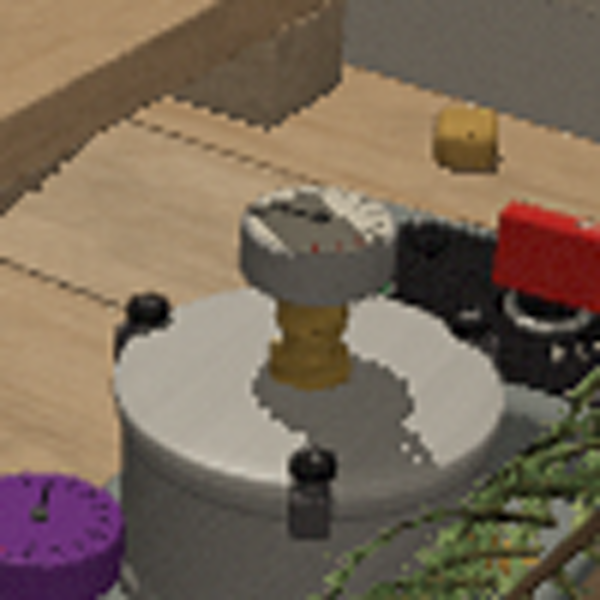

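View pics/k_w.png

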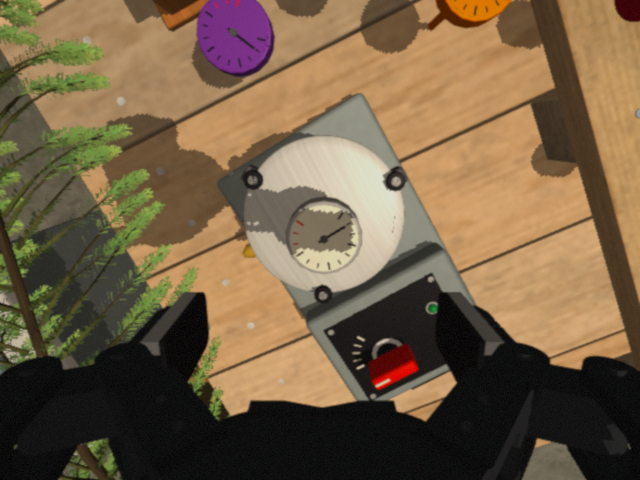

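The thermometer stands upright in the well, its collar on the brass rim, with the dial at wrist (324,236). Next I'll check the face height and look at the knob from above.

```bash
python3 - <<'E'
from h import *
ms=arm.camera_model("scene");m=load("pics/k.npz")
w=cv2.imread("pics/k_w.png");hw=cv2.cvtColor(w,cv2.COLOR_BGR2HSV)
print("face pred scene",proj(ms,(.5214,.0102,.154)),"wrist",proj(m,(.5214,.0102,.154)),"wrist for 5mm higher",proj(m,(.5214,.0102,.159)),proj(ms,(.5214,.0102,.159)))
o=down(np.radians(-83.5))
arm.goto((.50,-.15,.24),o);arm.dwell(.15)
print(arm.read_time_s(),arm.read_tcp_pos(),arm.read_qpos())
m=arm.camera_model("wrist");im=arm.snapshot("wrist")[:,:,::-1].copy();cv2.imwrite("pics/n_w.png",im);np.savez("pics/n.npz",K=m["intrinsics"],T=m["camera_from_world"])
h=cv2.cvtColor(im,cv2.COLOR_BGR2HSV)
c=proj(m,(.518,-.150,.091)).astype(int);print(c)
mk,st,ce,e=comp(cv2.inRange(h,(0,170,120),(8,255,255))|cv2.inRange(h,(172,170,120),(180,255,255)),tuple(map(int,c)),60)
r=cv2.minAreaRect(cv2.findNonZero(mk));print(st,r);b=cv2.boxPoints(r);print([onz(m,x,.091).round(4).tolist() for x in b],onz(m,r[0],.091))
E
```

```text
face pred scene [381.59413553 197.24180607] wrist [323.22023575 237.05664439] wrist for 5mm higher [323.20849161 239.18886532] [381.76494096 194.90811168]
14.7333 [ 0.50024078 -0.14871354  0.2398341 ] [-5.06545793e-01 -6.56141427e-02  1.87427769e+00  2.33711141e-04
  1.33327221e+00  9.47709238e-01]
[325 197]
[320 167  18  58 813] ((328.3215637207031, 195.49575805664062), (16.281097412109375, 57.15046691894531), 1.3639276027679443)
[[0.4964, -0.1477, 0.091], [0.5405, -0.1437, 0.091], [0.5416, -0.1559, 0.091], [0.4975, -0.1605, 0.091]] [ 0.51944596 -0.15190844  0.091     ]
```

View pics/n_w.png

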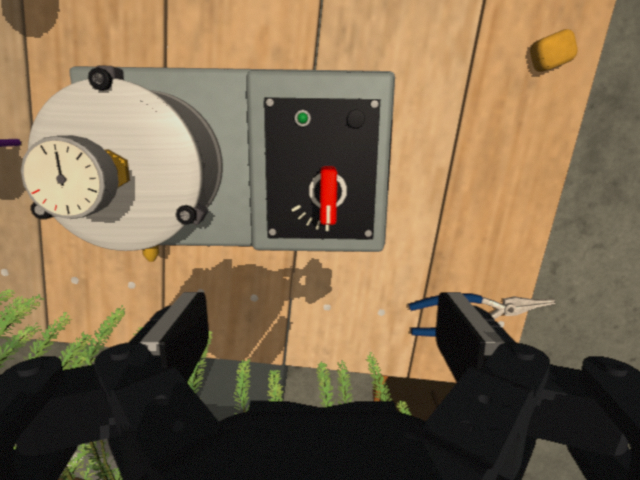

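The face sits where predicted for a seated collar, and the bar measures 44 mm long as it should. Knob centre is (0.519,-0.151), bar at 5.7°. Gripping and turning.

```bash
python3 - <<'E'
from h import *
o=down(np.radians(-84.3))
c=(.519,-.151)
arm.move_linear((*c,.12),o,speed=.2)
h=arm.move_linear((*c,.065),o,speed=.08,until_force=8)
print(h,arm.read_tcp_pos(),arm.read_contact_force())
arm.grasp();print(arm.read_finger_gap(),arm.read_contact_force(),arm.read_ft_torque(),arm.read_time_s(),arm.read_qpos())
im=arm.snapshot("wrist")[:,:,::-1];cv2.imwrite("pics/p_w.png",im)
E
```

```text
False [ 0.51932141 -0.15115791  0.06523306] [-0.67801214  0.0803942   0.42833161]
0.01163112282590764 [-0.91190638 -2.49377569  2.20912314] [-0.26433627  0.1973585   0.10012129] 17.0333 [-4.93218526e-01  2.09327537e-01  1.93588043e+00 -7.32768066e-04
  9.95901539e-01  9.78212391e-01]
```

View pics/p_w.png

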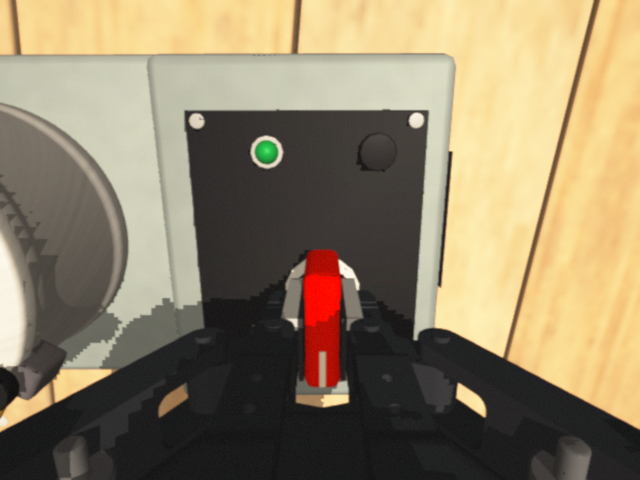

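The bar is gripped squarely, with a gap of 11.6 mm. Turning with joint 6 in steps and watching the moment.

```bash
python3 - <<'E'
from h import *
q0=np.array(arm.read_qpos())
for d in (20,40,52,57,60,63):
    q=q0.copy();q[5]+=np.radians(d);arm.move_joints(q)
    print(d,np.degrees(arm.read_qpos()[5]-q0[5]).round(1),np.round(arm.read_contact_force(),1),np.round(arm.read_ft_torque(),3),round(arm.read_finger_gap(),4),arm.read_time_s())
im=arm.snapshot("wrist")[:,:,::-1];cv2.imwrite("pics/r_w.png",im)
E
```

```text
20 19.8 [-2.1 -5.   0.6] [-0.725  0.216  0.073] 0.0121 17.5083
40 39.9 [-2.9 -7.3  0.4] [-1.203  0.424  0.118] 0.012 17.9333
52 51.9 [-3.8 -8.2  0.1] [-1.372  0.545  0.136] 0.0119 18.25
57 56.9 [-3.9 -9.5  0.8] [-1.37   0.679  0.146] 0.0119 18.5
60 59.9 [ -4.5 -10.3   1.6] [-1.418  0.695  0.213] 0.012 18.75
63 62.7 [-4.7 -8.8  1.4] [-1.437  0.657  1.06 ] 0.0119 19.0
```

View pics/r_w.png

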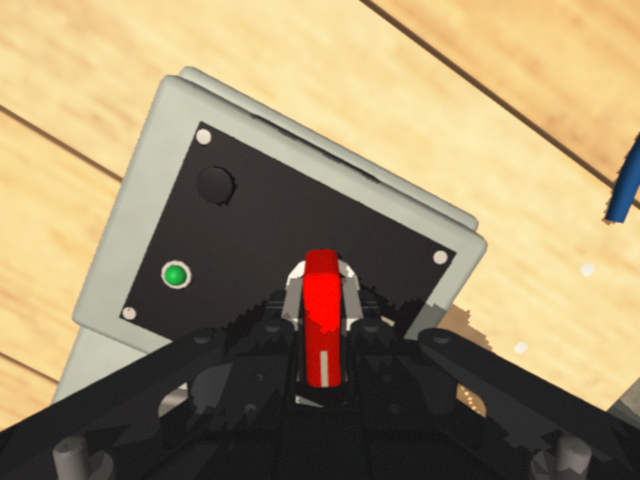

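The moment jumped from 0.15 to 1.06 N m between 57° and 63°, so the stop is reached. Release, retreat and check.

```bash
python3 - <<'E'
from h import *
arm.ungrasp();arm.dwell(.5);print(arm.read_finger_gap(),np.round(arm.read_contact_force(),2),np.round(arm.read_ft_torque(),3))
p=arm.read_tcp_pos();arm.move_linear((p[0],p[1],.25),speed=.15)
q=arm.ik((.50,-.18,.30),down(np.radians(-84)))
arm.move_joints(q);arm.dwell(.3)
print(arm.read_time_s(),arm.read_contact_force())
m=arm.camera_model("wrist");im=arm.snapshot("wrist")[:,:,::-1].copy();cv2.imwrite("pics/z_w.png",im)
h=cv2.cvtColor(im,cv2.COLOR_BGR2HSV);c=proj(m,(.519,-.151,.091)).astype(int)
mk,st,ce,e=comp(cv2.inRange(h,(0,170,120),(8,255,255))|cv2.inRange(h,(172,170,120),(180,255,255)),tuple(map(int,c)),60)
b=cv2.boxPoints(cv2.minAreaRect(cv2.findNonZero(mk)));print([onz(m,x,.091).round(4).tolist() for x in b])
cv2.imwrite("pics/z_s.png",arm.snapshot("scene")[:,:,::-1])
E
```

```text
0.0852764930132202 [ 0.8   0.5  -0.27] [-0.041  0.012 -0.01 ]
23.0167 [ 0.74344769 -0.11259928  0.09472997]
[[0.5396, -0.1445, 0.091], [0.5409, -0.1571, 0.091], [0.4979, -0.161, 0.091], [0.4966, -0.148, 0.091]]
```

View pics/z_w.png

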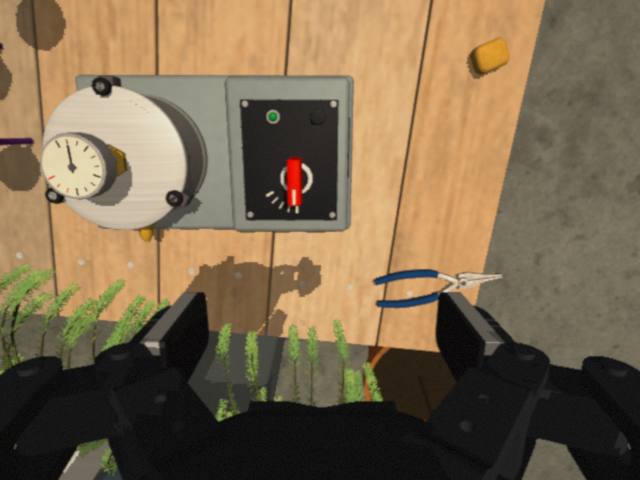

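View pics/z_s.png

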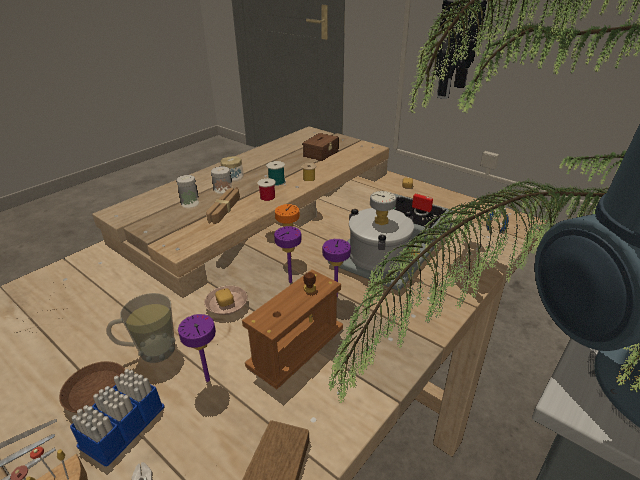

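The knob is back at rest, its bar at about 5° as before. The thermometer is upright in the well, scene (382,201). The dip rod hangs in the rack, scene (310,282), and the look-alikes are where they were. Handing in.

```bash
python3 - <<'E'
from bench import arm
print(arm.read_time_s(),arm.read_contact_force());print(arm.hand_in())
E
```

```text
23.1167 [ 0.17597627 -0.27028118 -0.43268099]
the job is handed in; nothing more can be done
None
```

The job is done and handed in at 23.1 s of the 58 s allowed. The thermometer is seated in the well, and only after that did I turn the start knob and let it spring back.

- **Thermometer:** I took the white-faced one from the rack and pushed it into the well. Two 18 N presses both stopped at TCP z 0.1250, against 0.1247 predicted for the collar on the rim. After release the dial face was within about 1–2 pixels of its predicted place in the scene and wrist views.
- **Start knob:** I turned it clockwise with joint 6 by 62.7°. The moment rose from about 0.15 to 1.06 N m around 60°, which is the stop. After opening the fingers, the bar was back at about 5° (its rest angle before was 5–6°).
- **Rest of the scene:** the dip rod still hangs in the rack and the purple and orange look-alikes are unmoved. The gripper was open, clear of the knob and thermometer, with near-zero contact force.

**Disagreements:** the cameras differed by up to about 5 mm in x and 7 mm in y on the well's position. I used the offset between stem tip and well, measured within each picture (+1.4, -1.0 mm), and the stem went in without catching. The plant fronds lay near the arm's path; I saw no force from them at the wrist.

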